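# Refit the tapered plug of a sauce dispenser's cock

### The arm

A 6-joint arm with a two-finger parallel gripper is mounted at the origin on the work surface. World frame = base frame: x ahead of the robot, y to its left, z up, the work surface at z = 0. Lengths are in m, angles in degrees, forces in N, time in s.
With the tool pointing down it reaches from about 0.4 to 0.825 m from the base axis. Payload 7 kg.
Tool frame: the origin (TCP) lies midway between the tips of the shut fingers; the grasp point (between the pads) lies 19 mm behind it; z points along the fingers, y is the line along which they close (so a half turn about z gives the same grasp; the last joint's range is limited). The gripper opens to 88 mm and grips with 3 to 60 N. Pads are 19 mm wide; open, the fingers measure 130 mm over their backs; the gripper's body (78 mm by 193 mm) begins 47 mm behind the grasp point.
Start: joints at [93.742, 20.546, 0.682, 0, -70.136, -16.507], TCP at [0.149, 0.658, 0.227] pointing down, gripper open.
Joint ranges: [-176.03, 176.03], [-82.01, 121.73], [-58.28, 71.71], [-173.87, 95.51], [-174.79, -0.11], [-173.66, 173.66]. Speed limits (degrees/s): [136.94, 136.94, 172.46, 180, 180, 180].

### API

Orientations are given as a 3x3 rotation matrix whose columns are the frame's x, y, z axes.
In Python, from rig import robot gives the robot as it stands. Calls block until the motion is done:
- robot.goto(position, orientation): joint-space move of the TCP to a pose.
- robot.servo_line(position, ori=None, speed=0.15): straight line of the TCP; ori=None keeps the orientation; speed is the mean speed in m/s.
- robot.movej(angles): joint-space move.
- robot.move_gripper(opening): opening from 0.0 (shut) to 1.0 (fully open); the grip force is fixed at half the most; returns when the fingers have stopped.
- robot.dwell(seconds).
- robot.ik(position, orientation): joint angles nearest the present ones, or None.
- robot.grab_frame(name): name is "scene" or "top" or "wrist"; returns (picture, depth): 420x560x3 uint8, red, green, blue; 420x560 float32, m along the optical axis (not along the pixel's ray), 0 where there is no reading.
- robot.camera_info(name): a dict with "vfov" (degrees; the focal length in pixels is half the picture's height over the tangent of half this angle, whatever the lens; pixels are square), "cx", "cy" (the principal point, pixels), "k1" (the pictures are not rectified: a ray, as slopes to the right and down, at radius r is drawn at 1 + k1 r^2 times it, then the intrinsics apply), "view" (4x4, takes a point from world to camera coordinates); the wrist camera has in their place "T_tool_cam" (4x4, takes a point from camera to tool coordinates, whose origin is the TCP and whose axes are the flange's). Camera axes: x right, y down, z forward; pixel columns grow to the right and rows downward; lengths in m; the calibration is good to about 2 mm. A picture is of the moment at which its call begins: read the wrist's pose just before it. camera_info takes no time and is no camera call.
A pose or a line that the arm cannot do raises robot.Unreachable and nothing moves.
- robot.job_done(): hands the job in; it is judged then, once.
Readings, each from a call of its own:
- robot.read_t(): time.
- robot.read_qpos(): joint angles.
- robot.read_qvel(): joint speeds.
- robot.read_effort(): joint torques, N m.
- robot.read_position(): TCP position.
- robot.read_tcp_rot(): TCP orientation.
- robot.read_force(): force on the tool from outside, world axes, zero at the start.
- robot.read_ft_torque(): the same for the moment, N m.
- robot.read_grip_width(): opening from 0.0 (shut) to 1.0 (fully open).
- robot.read_finger_force(): force on a finger pad.
Only numpy, scipy, OpenCV 4.12 (cv2) and the standard library are available. Lean on these libraries where they do the work, as an engineer would, in place of code of your own. Each camera call takes 0.05 s, during which the arm holds its last target. There are 200 camera calls.

### The job

The brass plug of the sauce dispenser's outlet cock was taken out for washing and stands in the green block. Put it back: lower it by its blue handle into the white-lined tapered hole, then twist it to and fro while pressing down until its collar is fully home on the rim and wedged there, leave it shut, with the blue handle square across the outlet pipe, and let go. Never press on it with more than 25 N, which would bend the thin pipe (pushed straight, without twisting, it jams short of home at that force), and leave the bowl, the jar and the spray bottle alone.

Things in the scene. Friction and masses are not known exactly. Their poses are not given: they have to be found in the camera images.
- plug_handle (a point): Centre of the plug's blue handle, a flat upright bar 50 mm long (its x axis), 12 mm thick (its y), 28 mm high (its z, up), to be gripped across its thickness from above. A brass collar disc 44 mm across, 5 mm thick, is under it (collar underside 19 mm below this point); fingertips may bear on it. At the start the collar rests on the green block.
- plug: The whole plug, one loose piece of 0.25 kg, upright. Origin at the centre of its flat lower tip, 55 mm below the handle's centre and 36 mm below the collar's underside; x along the handle. Below the collar it is a round brass cone, 30.3 mm across under the collar, 15 mm across at the tip, half angle 12 degrees.
- valve_rim (a point): Centre of the upward-facing mouth of the dispenser's cock, level with its steel rim (52 mm across, 35 mm inside, 110 mm above the table). x points square across the outlet pipe (how the handle must finally lie, either way round), y along the pipe away from the tank, z up. With the plug fully home the handle's centre is 19 mm above this point.
- lining (a point): Axis of the tapered through hole, 20 mm below the rim: a split, springy white plastic sleeve that fits the cone and yields as it wedges in. First touch: collar about 8 mm above the rim. Each further mm takes about 2 N downward while the plug is turned slowly (0.1 to 0.4 rad/s), 6 N or more pushed straight; turning to and fro under 16 to 22 N brings the collar home, where it holds.
- cock (a joint): How far the thin outlet pipe is bent down under the load on the cock, in m: 0 unloaded, 0.00005 per N of load (0.0014 under the plug's weight and a push of 25 N). The cock and its mouth sink by this amount and spring back.
- dispenser: The fixed dispenser; origin on the table straight below the cock's mouth, axes as valve_rim. Its round tank, 156 mm across and 218 mm high with its knob, stands 210 mm from the cock along -y, joined by a level pipe 24 mm thick at 82 mm height.
- plug_holder: Green plastic block, 85 by 85 mm and 50 mm high, fixed to the table, with an upright hole of 35 mm in its middle in which the plug stands; origin at the centre of its underside.
- bowl: White bowl, 110 mm across, 45 mm high; leave alone. Origin at the centre of its foot.
- jar: Amber jar with red cap, 64 mm across, 90 mm high; leave alone. Origin at the centre of its foot.
- spray_bottle: Clear spray bottle with a white and blue trigger head, 80 mm across, 202 mm high; leave alone. Origin at the centre of its foot.
Not all that is in view belongs to the job. What is meant by the plug is not pink, purple or turquoise, and is the smaller of those in its own colour.

How it is judged:
By the outcome, as a careful person would: the job done as asked, in the order asked, and still so for the second after the job is handed in, with the robot touching nothing.
It also fails if it takes over 64 s, if anything falls off the work surface, if the arm or the gripper's body presses on something with over 40 N, if the wrist force passes 120 N, or if a joint passes its speed limit or range.

## Working session

There is one attempt and no reset: what is moved stays moved. The work goes in short steps, each a Python script; the robot and the scene stay as the last script left them, time stands still between calls to the robot, and variables do not carry over. Pictures are saved under pics/ and viewed, at most 10 in all, crops included, and the job is handed in when it is done.

```bash
ls; mkdir -p pics
cat > h.py <<'E'
import numpy as np, cv2
from rig import robot
def save(n,f):
    p,d=robot.grab_frame(n); cv2.imwrite(f'pics/{f}.png',p[:,:,::-1]); np.save(f'pics/{f}.npy',d); return p,d
def world(n,uv,d,T=None):
    """pixels (u,v) with depth d -> world; T = tool pose 4x4 for wrist"""
    c=robot.camera_info(n); f=210/np.tan(np.radians(c['vfov'])/2)
    K=np.array([[f,0,c['cx']],[0,f,c['cy']],[0,0,1.]])
    uv=np.asarray(uv,float).reshape(-1,1,2)
    s=cv2.undistortPoints(uv,K,np.array([c['k1'],0,0,0.])).reshape(-1,2)
    d=np.asarray(d,float).reshape(-1)
    P=np.c_[s*d[:,None],d,np.ones(len(d))]
    M=np.linalg.inv(np.array(c['view'])) if T is None else T@np.array(c['T_tool_cam'])
    return (P@M.T)[:,:3]
def tool():
    T=np.eye(4);T[:3,:3]=robot.read_tcp_rot();T[:3,3]=robot.read_position();return T
def cloud(n,d,T=None):
    v,u=np.mgrid[:420,:560]
    return world(n,np.c_[u.ravel(),v.ravel()],d.ravel(),T).reshape(420,560,3)
E
python3 - <<'E'
from h import *
a,_=save('scene','s0');b,_=save('top','t0')
print(robot.camera_info('top'),robot.camera_info('wrist'),robot.read_t(),robot.read_tcp_rot())
E
```

```text
pics
{'vfov': 55.02075105790962, 'cx': 271.6100763625453, 'cy': 213.58283887668827, 'k1': -0.10195389331916939, 'view': array([[ 0.02239345, -0.99962009,  0.01606897,  0.17885155],
       [-0.9853793 , -0.02478408, -0.16856267,  0.55713084],
       [ 0.16889689, -0.01205933, -0.98555995,  0.70311071],
       [ 0.        ,  0.        ,  0.        ,  1.        ]])} {'vfov': 66.21045871781534, 'cx': 282.81726924414585, 'cy': 213.8955457892358, 'k1': -0.054191497920798345, 'T_tool_cam': array([[-4.05687608e-04, -9.63574391e-01, -2.67440140e-01,
         7.20960392e-02],
       [ 9.99999674e-01, -5.77466954e-04,  5.63658444e-04,
         4.52275495e-04],
       [-6.97564685e-04, -2.67439825e-01,  9.63574311e-01,
        -1.57242652e-01],
       [ 0.00000000e+00,  0.00000000e+00,  0.00000000e+00,
         1.00000000e+00]])} 0.1 [[ 9.75268826e-01 -2.21021917e-01 -1.72205390e-04]
 [-2.21021939e-01 -9.75267839e-01 -1.39439945e-03]
 [ 1.40246461e-04  1.39797549e-03 -9.99999013e-01]]
```

View pics/s0.png

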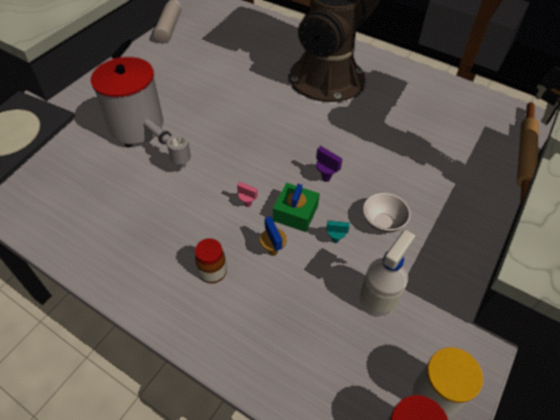

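View pics/t0.png

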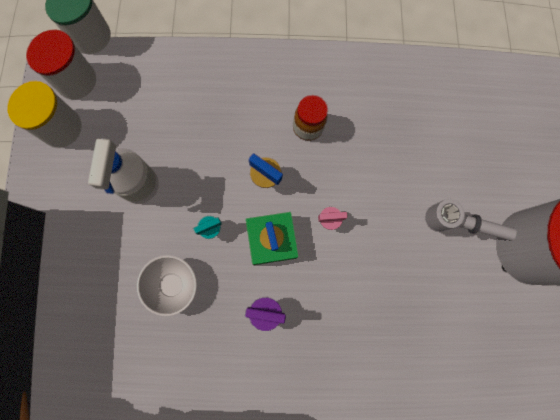

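The scene shows two brass and blue plugs. One is in the green block at top (272,237) and the other stands on the table at top (265,172). The pink (332,217), purple (266,314) and turquoise (208,227) ones are ruled out by colour. The block plug looks like the smaller blue one. The cock mouth is at top (451,212). Next I confirm this in an enlarged crop with sizes from depth.

Run:
```python
from h import *
im=cv2.imread('pics/t0.png');d=np.load('pics/t0.npy')
A=cv2.resize(im[140:270,230:330],None,fx=4,fy=4,interpolation=cv2.INTER_CUBIC)
B=cv2.resize(im[165:295,420:520],None,fx=4,fy=4,interpolation=cv2.INTER_CUBIC)
cv2.imwrite('pics/c1.png',np.hstack([A,B]))
C=cloud('top',d)
hsv=cv2.cvtColor(im,cv2.COLOR_BGR2HSV)
m=cv2.inRange(hsv,(105,150,60),(125,255,255))
n,l,st,ce=cv2.connectedComponentsWithStats(m)
for i in range(1,n):
    if st[i,4]>60:
        P=C[(l==i)]; z=np.percentile(P[:,2],90); Q=P[P[:,2]>z-.006][:,:2].astype(np.float32)
        print(ce[i],st[i,4],'ztop',z,cv2.minAreaRect(Q))
g=cv2.inRange(hsv,(50,150,50),(75,255,255)); P=C[(g>0)&(C[:,:,2]>.044)&(C[:,:,2]<.06)]
P=P[(abs(P[:,1])<.4)&(np.abs(P[:,0]-.5)<.3)]; print('block',cv2.minAreaRect(P[:,:2].astype(np.float32)),np.median(P[:,2]))
# rim
S=C[165:260,420:485].reshape(-1,3); print('rim z hist',np.histogram(S[:,2],np.arange(-.01,.15,.01)))
R=S[(S[:,2]>.104)&(S[:,2]<.118)]; print('rim',cv2.minEnclosingCircle(R[:,:2].astype(np.float32)),np.median(R[:,2]),len(R))
print('table',np.median(C[350:400,200:400,2]))
for n_,u,v in [('pot',552,235),('pipe',495,229),('jar',312,108),('spray',102,163),('bowl',168,286)]: print(n_,C[v,u])
```

```text
[115.5        160.91428571] 70 ztop 0.1714397739698516 ((0.6097647547721863, 0.4445669651031494), (0.008319118991494179, 0.026931198313832283), 84.71844482421875)
[265.13888889 168.35858586] 396 ztop 0.09371082546015497 ((0.5424176454544067, 0.1923740655183792), (0.22716325521469116, 0.051966533064842224), 8.60496711730957)
[271.5497076  235.75438596] 171 ztop 0.0839870490351966 ((0.5076186060905457, 0.19180554151535034), (0.048625558614730835, 0.01078933198004961), 15.215642929077148)
block ((0.5076000690460205, 0.19142138957977295), (0.08370261639356613, 0.08327686041593552), 10.123600959777832) 0.049508967218650834
rim z hist (array([2751, 2077,    0,    0,    0,    0,   28,   60,   71,  205,  388,
        448,  126,    0,    0]), array([-0.01,  0.  ,  0.01,  0.02,  0.03,  0.04,  0.05,  0.06,  0.07,
        0.08,  0.09,  0.1 ,  0.11,  0.12,  0.13,  0.14]))
rim ((0.5517295002937317, -0.11857729405164719), 0.026979072019457817) 0.10906664859918486 490
table -0.0006168045097851849
pot [ 0.50440334 -0.24974528  0.19258304]
pipe [ 0.5267432  -0.21165611  0.09179765]
jar [0.74528854 0.1223084  0.08901869]
spray [0.59713521 0.45274033 0.2027522 ]
bowl [0.4142049  0.38695079 0.00336026]
```

View pics/c1.png

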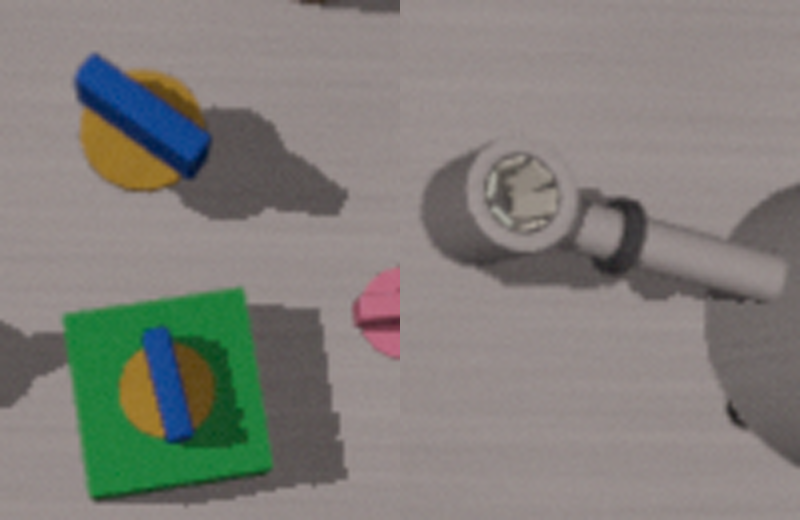

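The crop confirms it. The block plug's handle measures 49x11 mm, against the described 50x12 mm, while the table plug's is visibly longer. So the target is the one in the green block. Next come near views from the wrist camera of the cock, then the plug.

```bash
cat >> h.py <<'E'
def R(yaw):
    c,s=np.cos(np.radians(yaw)),np.sin(np.radians(yaw)); return np.array([[c,s,0],[s,-c,0],[0,0,-1.]])
E
python3 - <<'E'
from h import *
robot.goto([.552,-.118,.25],R(-15)); robot.dwell(.3)
print(robot.read_t(),robot.read_qpos(),robot.read_force())
np.save('pics/Tw1.npy',tool()); save('wrist','w1')
robot.goto([.5076,.1918,.19],R(15)); robot.dwell(.3)
np.save('pics/Tw2.npy',tool()); save('wrist','w2')
print(robot.read_t(),robot.read_qpos(),robot.read_force())
a=cv2.imread('pics/w1.png');b=cv2.imread('pics/w2.png')
cv2.imwrite('pics/w12.png',cv2.resize(np.vstack([a,b]),None,fx=.7,fy=.7))
E
```

```text
3.4667 [ 7.82036408e+00  9.32638370e+00 -1.14506347e+01 -1.64498412e-03
 -6.92269816e+01  6.71998097e+01] [-0.4275487  -0.15413851  0.584547  ]
5.075 [ 4.13313158e+01  9.71177835e+00 -1.91310476e+01 -9.22790224e-04
 -6.11469680e+01  6.36022166e+01] [-0.24313374  0.29589878 -0.03725201]
```

View pics/w12.png

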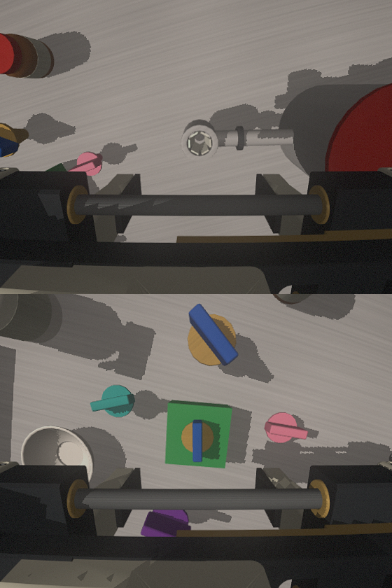

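In the wrist views, the cock mouth is at about (287,200) with the pipe running right to the tank. The handle is at about (281,210) in the second picture, and nothing is close to the fingers. Now I measure both from these frames.

Run:
```python
from h import *
from scipy.optimize import least_squares
# plug
im=cv2.imread('pics/w2.png');C=cloud('wrist',np.load('pics/w2.npy'),np.load('pics/Tw2.npy'))
hsv=cv2.cvtColor(im,cv2.COLOR_BGR2HSV)
w=np.zeros((420,560),bool);w[170:250,255:310]=1
m=(cv2.inRange(hsv,(105,120,40),(125,255,255))>0)&w
P=C[m];z=np.percentile(P[:,2],80);Q=P[P[:,2]>z-.005]
print('handle',cv2.minAreaRect(Q[:,:2].astype(np.float32)),z,Q.mean(0))
g=(cv2.inRange(hsv,(50,120,40),(75,255,255))>0);P=C[g&(C[...,2]>.044)&(C[...,2]<.056)]
print('block',cv2.minAreaRect(P[:,:2].astype(np.float32)),np.median(P[:,2]))
b=(cv2.inRange(hsv,(8,100,60),(30,255,255))>0)&w;P=C[b];print('collar z',np.median(P[:,2]))
# cock
C=cloud('wrist',np.load('pics/w1.npy'),np.load('pics/Tw1.npy'))
d=np.linalg.norm(C[...,:2]-[.552,-.118],axis=-1)
k=(d<.035)&(abs(C[...,2]-.11)<.004);P=C[k];print('rim z',np.median(P[:,2]),len(P))
c0=cv2.minEnclosingCircle(P[:,:2].astype(np.float32));print('circ',c0)
r=np.linalg.norm(P[:,:2]-c0[0],axis=1)
# outer edge fit: farthest per angle bin, and inner edge
for pick in (max,min):
    a=np.arctan2(*(P[:,:2]-c0[0]).T[::-1]);bins=np.digitize(a,np.linspace(-np.pi,np.pi,37))
    E=np.array([P[bins==i][(np.argmax if pick is max else np.argmin)(r[bins==i]),:2] for i in np.unique(bins)])
    s=least_squares(lambda x:np.hypot(*(E-x[:2]).T)-x[2],[*c0[0],.02],loss='soft_l1',f_scale=.001);print(pick.__name__,s.x,len(E))
# pipe
u=np.array([-.26,-.97]);rel=C[...,:2]-[.552,-.118];t=rel@u;n=rel@[-u[1],u[0]]
k=(t>.035)&(t<.125)&(abs(n)<.03)&(C[...,2]>.07)&(C[...,2]<.105);P=C[k]
print('pipe',len(P),np.percentile(P[:,2],[50,95]))
# cylinder fit, horizontal axis through p0 dir th, z0, r
def res(x):
    th,o,z0=x[:3];D=np.array([np.cos(th),np.sin(th)]);q=(P[:,:2]-c0[0]);nn=q@[-D[1],D[0]]-o
    return np.hypot(nn,P[:,2]-z0)-.012
s=least_squares(res,[np.radians(-105),0,.082],loss='soft_l1',f_scale=.001);print('pipe az',np.degrees(s.x[0]),s.x[1:],np.std(s.fun))
T=C[(C[...,2]>.15)&(C[...,1]<-.2)];print('tank',cv2.minEnclosingCircle(T[:,:2].astype(np.float32)))
C=cloud('top',np.load('pics/t0.npy'));
rel=C[...,:2]-[.552,-.118];t=rel@u;n=rel@[-u[1],u[0]]
P=C[(t>.035)&(t<.115)&(abs(n)<.03)&(C[...,2]>.07)&(C[...,2]<.105)]
s=least_squares(res,[np.radians(-105),0,.082],loss='soft_l1',f_scale=.001);print('pipe az top',len(P),np.degrees(s.x[0]),s.x[1:],np.std(s.fun))
```

```text
handle ((0.5071567893028259, 0.1917908489704132), (0.04982151463627815, 0.010072954930365086), 15.09839153289795) 0.08251950029608435 [0.50801281 0.19173453 0.08192861]
block ((0.5069944858551025, 0.19104909896850586), (0.0840594545006752, 0.0838974341750145), 10.139967918395996) 0.04894966378198923
collar z 0.05394187882887008
rim z 0.10865341868564093 1409
circ ((0.5502573251724243, -0.1196945458650589), 0.02591695822775364)
max [ 0.55027774 -0.11967914  0.02550277] 36
min [ 0.55022437 -0.11973167  0.01371625] 36
pipe 2099 [0.09159274 0.0973407 ]
pipe az -104.1446643196408 [0.00049274 0.08125793] 0.0020680885475591847
tank ((0.5570879578590393, -0.27063649892807007), 0.0718754306435585)
pipe az top 593 -102.64413845108373 [-0.00054503  0.08212713] 0.002462656665909476
```

Run:
```python
from h import *
from scipy.optimize import least_squares
C=cloud('scene',np.load('pics/s0.npy'));im=cv2.imread('pics/s0.png');hsv=cv2.cvtColor(im,cv2.COLOR_BGR2HSV)
def circ(P,r):
    s=least_squares(lambda x:np.hypot(*(P[:,:2]-x).T)-r,P[:,:2].mean(0),loss='soft_l1',f_scale=.001);return s.x,np.std(s.fun)
w=np.zeros((420,560),bool);w[50:150,90:165]=1
lid=w&((hsv[...,0]<8)|(hsv[...,0]>172))&(hsv[...,1]>120)&(C[...,2]>.15);P=C[lid]
e=cv2.minEnclosingCircle(P[:,:2].astype(np.float32));print('lid',e,len(P))
k=np.linalg.norm(C[...,:2]-[.551,-.119],axis=-1)<.032;k&=abs(C[...,2]-.11)<.005;P=C[k];f=cv2.minEnclosingCircle(P[:,:2].astype(np.float32));print('rim',f,len(P))
v=np.array(e[0])-f[0];print(np.hypot(*v),np.degrees(np.arctan2(v[1],v[0])))
C=cloud('wrist',np.load('pics/w1.npy'),np.load('pics/Tw1.npy'))
u=np.array([-.25,-.968]);rel=C[...,:2]-[.5502,-.1197];t=rel@u;n=rel@[-u[1],u[0]]
for a,b in((.07,.13),(.075,.12),(.028,.04)):
    P=C[(t>a)&(t<b)&(abs(n)<.02)&(C[...,2]>.078)&(C[...,2]<.1)]
    s=least_squares(lambda x:np.hypot((P[:,:2]-[.5502,-.1197])@[-np.sin(x[0]),np.cos(x[0])]-x[1]*0,P[:,2]-x[2])-.012,[-1.82,0,.082],loss='soft_l1',f_scale=.0005)
    print(len(P),np.degrees(s.x[0]),s.x[1:],np.std(s.fun))
robot.move_gripper(.45)
robot.servo_line([.5072,.1918,.0565],R(15.1),speed=.08); robot.dwell(.2)
print(robot.read_position(),robot.read_force())
robot.move_gripper(0.0); robot.dwell(.2)
print(robot.read_t(),robot.read_grip_width(),robot.read_finger_force(),robot.read_force())
```

```text
lid ((0.7944525480270386, 0.06306526064872742), 0.5617861747741699) 1924
rim ((0.5502379536628723, -0.11828391999006271), 0.02680613286793232) 208
0.3041846370525882 36.59688743865895
1305 -103.81494771634972 [-5.4114658e-05  8.0971485e-02] 0.0006431167888534975
971 -103.83265472154356 [0.         0.08095651] 0.0006406066072526997
272 -103.80967939567985 [0.00043214 0.08098067] 0.0005964595806683752
[0.50731643 0.19186777 0.05677327] [ 0.7076533  -0.2657444   0.51555255]
8.8167 0.1350512719033587 29.99962091445923 [-0.19250446  0.02667451 -0.06756424]
```

Run:
```python
from h import *
t=lambda:robot.read_t()
robot.servo_line([.5072,.1918,.13],speed=.12)
robot.goto([.5504,-.1193,.20],R(-13.8)); robot.dwell(.3)
F=np.mean([robot.read_force() for _ in range(3)],0);np.save('F0.npy',F)
print(t(),F,robot.read_ft_torque(),robot.read_grip_width(),robot.read_qpos())
a=t();robot.servo_line([.5504,-.1193,.20],R(-8.8));b=t();print('5deg pure',b-a)
robot.servo_line([.5504,-.1193,.199],R(-13.8),speed=.001);c=t();print('5deg+1mm@1mm/s',c-b,robot.read_position())
save('wrist','w3')
```

```text
11.1083 [-0.37038589 -0.75066531 -2.25627174] [-0.00047781  0.03174743  0.0380899 ] 0.13763552485127153 [ 7.76823500e+00  1.11922435e+01 -1.58897917e+01 -1.75866646e-03
 -6.29303591e+01  6.85164162e+01]
5deg pure 0.25
5deg+1mm@1mm/s 0.4833999999999996 [ 0.55038033 -0.11930685  0.19898957]
```

View pics/w3.png

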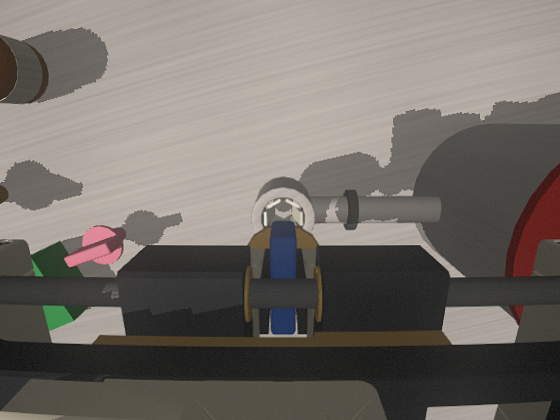

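The handle sits centred over the mouth, with the handle top and the rim centre both at column 283. Now I lower it, then twist to and fro under force feedback.

```bash
cat > tw.py <<'E'
from h import *
import sys
F0=np.load('F0.npy')
def run(steps,target,yaw0=-13.8,amp=14,dy=2.5,cmd=None,final=False):
    log=[];p=np.array(cmd[:3],float);yaw,sg=cmd[3],cmd[4]
    for i in range(steps):
        F=np.mean([robot.read_force() for _ in range(2)],0)-F0
        log.append((robot.read_t(),robot.read_position()[2]*1e3,yaw,*F))
        if F[2]>24: p[2]+=.0006
        else: p[2]-=np.clip(.035e-3*(target-F[2]),-.0005,.0006)
        p[:2]+=np.clip(.03e-3*F[:2],-.0001,.0001)
        if abs(yaw+sg*dy-yaw0)>amp: sg=-sg
        yaw+=sg*dy
        robot.servo_line(p,R(yaw),speed=.05)
    np.save('cmd.npy',[*p,yaw,sg]); return np.array(log)
E
python3 - <<'E'
from tw import *
np.set_printoptions(precision=2,suppress=True)
robot.servo_line([.5504,-.1193,.135],speed=.06)
print(robot.read_t(),robot.read_force()-F0)
p=np.array([.5504,-.1193,.135])
while p[2]>.1235:
    p[2]-=.002; robot.servo_line(p,speed=.02); F=robot.read_force()-F0
    print(p[2],robot.read_position(),F)
    if F[2]>3: break
L=run(24,18,cmd=[*p,-13.8,1]);print(L)
E
```

```text
13.1083 [ 0.93  0.61 -0.76]
0.133 [ 0.55 -0.12  0.13] [-0.38  1.02 -0.69]
0.131 [ 0.55 -0.12  0.13] [-0.16  0.49 -0.49]
0.129 [ 0.55 -0.12  0.13] [ 0.05  0.84 -0.68]
0.127 [ 0.55 -0.12  0.13] [ 0.53  1.1  -0.41]
0.125 [ 0.55 -0.12  0.12] [ 0.82  0.55 -0.77]
0.123 [ 0.55 -0.12  0.12] [-0.17  0.23  1.09]
[[ 14.61 122.94 -13.8   -0.17   0.23   1.09]
 [ 14.86 122.52 -11.3   -2.42  -0.42   2.96]
 [ 15.11 122.09  -8.8   -2.4    0.42   5.21]
 [ 15.36 121.68  -6.3   -2.8   -0.17   5.72]
 [ 15.61 121.32  -3.8   -3.36   1.41   6.6 ]
 [ 15.86 121.06  -1.3   -2.68   0.35   7.53]
 [ 16.11 120.77  -3.8   -3.28   1.2    9.02]
 [ 16.36 120.55  -6.3   -3.06  -0.33   8.74]
 [ 16.61 120.32  -8.8   -2.19  -0.67   8.89]
 [ 16.86 120.15 -11.3   -2.98  -0.36   9.38]
 [ 17.11 119.93 -13.8   -4.02   0.34  11.  ]
 [ 17.36 119.7  -16.3   -3.9    1.95  10.91]
 [ 17.61 119.53 -18.8   -3.5    1.63  10.23]
 [ 17.86 119.34 -21.3   -2.99  -0.88  10.87]
 [ 18.11 119.15 -23.8   -3.57   0.8   11.57]
 [ 18.36 119.04 -26.3   -2.15  -0.5   11.46]
 [ 18.61 118.82 -23.8   -2.08   1.94  11.74]
 [ 18.86 118.67 -21.3   -3.74   0.9   12.33]
 [ 19.11 118.55 -18.8   -3.05  -1.25  11.97]
 [ 19.36 118.36 -16.3   -2.84   2.73  12.85]
 [ 19.61 118.24 -13.8   -2.95  -1.19  12.45]
 [ 19.86 118.24 -11.3   -1.12  -1.48  12.67]
 [ 20.11 118.06  -8.8   -2.33  -0.58  12.83]
 [ 20.36 117.9   -6.3   -2.84  -0.27  12.14]]
```

Run:
```python
from tw import *
np.set_printoptions(precision=2,suppress=True)
L=run(36,20,cmd=np.load('cmd.npy'));print(L[::2],robot.read_grip_width())
```

```text
[[ 20.61 117.8   -3.8   -2.67   2.43  14.12]
 [ 21.11 117.61  -3.8   -2.76   0.67  16.02]
 [ 21.61 117.3   -8.8   -2.25  -0.52  15.03]
 [ 22.11 117.11 -13.8   -3.12  -0.9   17.25]
 [ 22.61 116.95 -18.8   -2.71   1.52  15.98]
 [ 23.11 116.79 -23.8   -2.02   0.3   16.51]
 [ 23.61 116.54 -23.8   -2.48   0.28  16.7 ]
 [ 24.11 116.42 -18.8   -0.97  -1.58  16.87]
 [ 24.61 116.27 -13.8   -2.68  -0.89  18.03]
 [ 25.11 116.28  -8.8   -2.14  -1.09  16.38]
 [ 25.61 116.    -3.8   -2.15   1.38  18.24]
 [ 26.11 116.04  -3.8   -1.73   1.54  19.68]
 [ 26.61 115.92  -8.8   -0.15  -0.57  17.36]
 [ 27.11 115.83 -13.8   -1.96  -1.39  18.59]
 [ 27.61 115.72 -18.8   -1.55   0.67  18.48]
 [ 28.11 115.62 -23.8   -1.7    1.51  19.59]
 [ 28.61 115.61 -23.8   -1.2    1.21  19.12]
 [ 29.11 115.6  -18.8   -0.01  -1.74  17.3 ]] 0.13382921239096998
```

Run:
```python
from tw import *
np.set_printoptions(precision=2,suppress=True)
L=run(32,22,cmd=np.load('cmd.npy'));print(L[::2],robot.read_grip_width())
save('wrist','w4');save('scene','s4')
```

```text
[[ 29.61 115.55 -13.8   -2.21   0.2   19.54]
 [ 30.11 115.6   -8.8    0.91  -0.87  19.08]
 [ 30.61 115.45  -3.8   -1.77   1.68  21.21]
 [ 31.11 115.46  -3.8   -2.58   1.13  21.8 ]
 [ 31.61 115.41  -8.8   -0.06  -0.8   20.98]
 [ 32.11 115.49 -13.8   -1.63  -1.89  21.76]
 [ 32.61 115.39 -18.8   -1.31   0.26  21.42]
 [ 33.11 115.4  -23.8   -0.98   1.06  22.43]
 [ 33.61 115.44 -23.8   -0.12   1.03  20.76]
 [ 34.11 115.4  -18.8   -0.22  -2.61  21.34]
 [ 34.61 115.39 -13.8   -1.01  -0.08  22.53]
 [ 35.11 115.45  -8.8   -0.35  -0.01  21.02]
 [ 35.61 115.39  -3.8   -0.54   1.39  23.06]
 [ 36.11 115.39  -3.8   -0.86   1.5   23.17]
 [ 36.61 115.41  -8.8   -0.34  -1.7   22.22]
 [ 37.11 115.43 -13.8   -0.81  -1.2   20.54]] 0.13878983435247813
```

z has stalled at 115.4 mm while the force climbs steeply. That matches home, which I expected at 116.8 mm less about 1.2 mm of sink. Next I bring the handle square, ease off and release.

Run:
```python
from tw import *
np.set_printoptions(precision=2,suppress=True)
c=np.load('cmd.npy');p=c[:3].copy();y=c[3];print(c)
while abs(y+13.8)>.01:
    y+=np.clip(-13.8-y,-2.5,2.5); robot.servo_line(p,R(y),speed=.05)
robot.dwell(.2)
print(robot.read_position(),robot.read_force()-F0,robot.read_ft_torque(),np.degrees(np.arctan2(*robot.read_tcp_rot()[1::-1,0])))
for i in range(8):
    f=(robot.read_force()-F0)[2]
    if f<2: break
    p[2]+=min(f*.04e-3,.0004); robot.servo_line(p,speed=.02)
print(p,robot.read_position(),robot.read_force()-F0)
robot.move_gripper(.4); print(robot.read_force()-F0,robot.read_grip_width())
robot.servo_line([p[0],p[1],.22],speed=.12); robot.dwell(.2)
np.save('pics/Tw5.npy',tool()); save('wrist','w5');print(robot.read_t())
im=cv2.imread('pics/w5.png');cv2.imwrite('pics/c5.png',cv2.resize(im[120:320,200:466],None,fx=3,fy=3)[:600,:798])
C=cloud('wrist',np.load('pics/w5.npy'),np.load('pics/Tw5.npy'))
hsv=cv2.cvtColor(im,cv2.COLOR_BGR2HSV)
d=np.linalg.norm(C[...,:2]-[.5504,-.1193],axis=-1)
m=(cv2.inRange(hsv,(105,120,40),(125,255,255))>0)&(d<.05)
P=C[m];z=np.percentile(P[:,2],80);Q=P[P[:,2]>z-.005];print('handle',cv2.minAreaRect(Q[:,:2].astype(np.float32)),z)
b=(cv2.inRange(hsv,(8,100,60),(30,255,255))>0)&(d<.03);print('collar z',np.median(C[b][:,2]),b.sum())
from scipy.optimize import least_squares
u=np.array([-.2385,-.971]);rel=C[...,:2]-[.5502,-.1197];t=rel@u;n=rel@[-u[1],u[0]]
P=C[(t>.07)&(t<.125)&(abs(n)<.02)&(C[...,2]>.078)&(C[...,2]<.1)]
s=least_squares(lambda x:np.hypot((P[:,:2]-[.5502,-.1197])@[-np.sin(x[0]),np.cos(x[0])]-x[1],P[:,2]-x[2])-.012,[-1.82,0,.082],loss='soft_l1',f_scale=.0005)
print('pipe',len(P),np.degrees(s.x[0]),s.x[1:])
```

```text
[  0.55  -0.12   0.11 -18.8   -1.  ]
[ 0.55 -0.12  0.12] [-1.62  0.61 23.4 ] [ 0.08  0.8  -0.06] -13.821965038768232
[ 0.55 -0.12  0.11] [ 0.55 -0.12  0.12] [ 4.98 -2.97  7.27]
[ 0.49 -2.39  8.5 ] 0.39822965771826646
42.325
handle ((0.5484799146652222, -0.1196407601237297), (0.010397481732070446, 0.04826672747731209), 75.72582244873047) 0.14284093461464156
collar z 0.31012369258280714 2975
pipe 1425 -103.76284328925429 [0.   0.08]
```

View pics/c5.png

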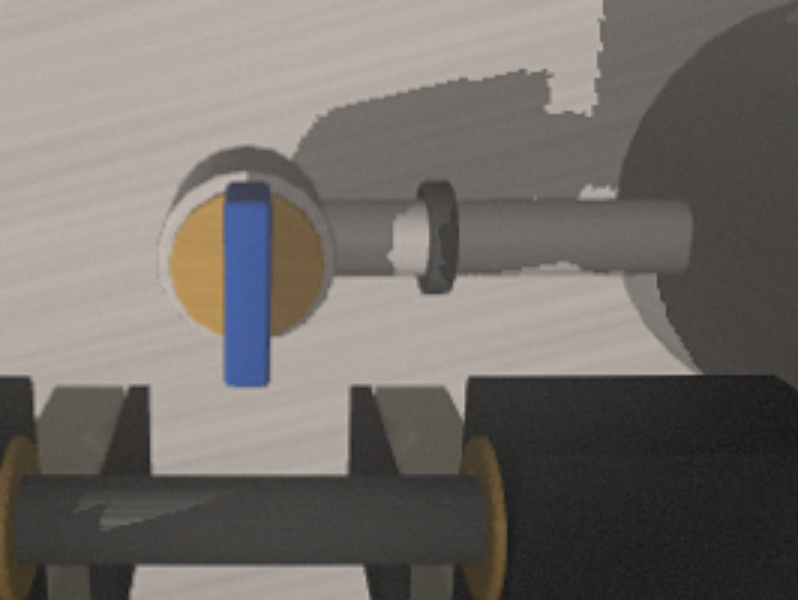

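Run:
```python
from h import *
im=cv2.imread('pics/w5.png');hsv=cv2.cvtColor(im,cv2.COLOR_BGR2HSV)
C=cloud('wrist',np.load('pics/w5.npy'),np.load('pics/Tw5.npy'))
v,u=np.mgrid[:420,:560];cu,cv_=200+247/3,120+262/3
m=np.zeros((420,560),bool);m[170:235,250:315]=1
B=(cv2.inRange(hsv,(8,110,60),(30,255,255))>0)&m; H=(cv2.inRange(hsv,(105,120,40),(125,255,255))>0)&m
d=np.linalg.norm(C[...,:2]-[.5495,-.1195],axis=-1)
rim=m&~B&~H&(d>.0235)&(d<.0255)&(C[...,2]>.1)&(C[...,2]<.12)
for n,k in(('collar',cv2.erode(B.astype(np.uint8),np.ones((5,5)))>0),('handle top',cv2.erode(H.astype(np.uint8),np.ones((5,5)))>0),('rim',rim)):
    print(n,k.sum(),np.percentile(C[k][:,2],[10,25,50,75,90]).round(4))
```

```text
collar 334 [0.1133 0.1138 0.1143 0.1148 0.1152]
handle top 395 [0.1415 0.1419 0.1425 0.1429 0.1433]
rim 318 [0.1076 0.1081 0.1086 0.1091 0.1097]
```

```bash
cat > gap.py <<'E'
from h import *
def gap(f,T):
    im=cv2.imread(f'pics/{f}.png');hsv=cv2.cvtColor(im,cv2.COLOR_BGR2HSV)
    C=cloud('wrist',np.load(f'pics/{f}.npy'),T)
    d=np.linalg.norm(C[...,:2]-[.5502,-.1197],axis=-1)
    m=(d<.035)&(C[...,2]>.09)&(C[...,2]<.16)
    B=(cv2.inRange(hsv,(8,110,40),(30,255,255))>0)&m; H=(cv2.inRange(hsv,(105,110,30),(125,255,255))>0)&m
    B=cv2.erode(B.astype(np.uint8),np.ones((5,5)))>0
    P=C[B];c=P[:,:2].mean(0)
    A=np.c_[P[:,:2]-[.5502,-.1197],np.ones(len(P))];pl=np.linalg.lstsq(A,P[:,2],rcond=None)[0]
    near=cv2.dilate(((hsv[...,1]>110)&m).astype(np.uint8),np.ones((5,5)))>0
    k=m&~near&(d<.0285)&(abs(C[...,2]-.109)<.004);Q=C[k]
    A2=np.c_[Q[:,:2]-[.5502,-.1197],np.ones(len(Q))];pr=np.linalg.lstsq(A2,Q[:,2],rcond=None)[0]
    print(f,'collar tilt deg',np.degrees(pl[:2]),'z',pl[2],'rim tilt',np.degrees(pr[:2]),pr[2],len(P),len(Q),'rise',np.median(A2@pl-Q[:,2]),pl[2]-pr[2])
E
python3 - <<'E'
from gap import *
gap('w5',np.load('pics/Tw5.npy'))
C=cloud('wrist',np.load('pics/w1.npy'),np.load('pics/Tw1.npy'));d=np.linalg.norm(C[...,:2]-[.5502,-.1197],axis=-1)
P=C[(d<.025)&(d>.019)&(abs(C[...,2]-.109)<.004)];A=np.c_[P[:,:2]-[.5502,-.1197],np.ones(len(P))];p=np.linalg.lstsq(A,P[:,2],rcond=None)[0];print('rim w1',np.degrees(p[:2]),p[2])
# same for collar over block in w2
C=cloud('wrist',np.load('pics/w2.npy'),np.load('pics/Tw2.npy'));im=cv2.imread('pics/w2.png');h=cv2.cvtColor(im,cv2.COLOR_BGR2HSV)
w=np.zeros((420,560),np.uint8);w[170:250,255:310]=1
for n,lo,hi,(a,b) in(('collar',(8,100,40),(30,255,255),(.05,.06)),('green',(50,120,40),(75,255,255),(.044,.054)),('blue',(105,110,40),(125,255,255),(.07,.09))):
    k=cv2.erode((cv2.inRange(h,lo,hi)>0).astype(np.uint8)*(w if n!='green' else 1),np.ones((5,5)))>0
    k&=(C[...,2]>a)&(C[...,2]<b);print(n,np.median(C[k][:,2]),k.sum())
E
```

```text
w5 collar tilt deg [ 1.11958868 -1.50051771] z 0.11452964075038621 rim tilt [-0.59003779 -0.30764852] 0.10863776256134478 319 470 rise 0.006330185088957732 0.0058918781890414385
rim w1 [ 0.08791042 -0.11751295] 0.10884999902195829
collar 0.053924618722372086 529
green 0.048942662478053844 1805
blue 0.08200610171285522 413
```

Run:
```python
from h import *
print(np.load('cmd.npy'))
im=cv2.imread('pics/w5.png');hsv=cv2.cvtColor(im,cv2.COLOR_BGR2HSV);T=np.load('pics/Tw5.npy')
C=cloud('wrist',np.load('pics/w5.npy'),T)
d=np.linalg.norm(C[...,:2]-[.5502,-.1197],axis=-1);m=(d<.035)&(C[...,2]>.09)&(C[...,2]<.16)
B=(cv2.inRange(hsv,(8,110,40),(30,255,255))>0)&m;H=(cv2.inRange(hsv,(105,110,30),(125,255,255))>0)&m
from scipy.optimize import least_squares
def fit(mask,z,r):
    # project mask pixels on plane z by rays, fit outer circle of radius r
    v,u=np.nonzero(mask);a=world('wrist',np.c_[u,v],np.full(len(u),.2),T);b=world('wrist',np.c_[u,v],np.full(len(u),.4),T)
    X=a+(b-a)*((z-a[:,2])/(b[:,2]-a[:,2]))[:,None];P=X[:,:2]
    h=cv2.convexHull(P.astype(np.float32))[:,0];s=least_squares(lambda x:np.hypot(*(h-x[:2]).T)-x[2],[.55,-.12,r],loss='soft_l1',f_scale=.0005);return s.x,cv2.minAreaRect(P.astype(np.float32))
print('collar',fit(B,.1140,.022)[0])
zt=C[...,2]; top=H&(zt>.139); print('handle top',fit(top,.142,.02)[1])
rim=m&(d<.03)&(abs(zt-.1087)<.003)&~B&~H; print('rim',fit(rim,.1087,.026)[0])
```

```text
[  0.54585514  -0.11904635   0.11166945 -18.8         -1.        ]
collar [ 0.54939082 -0.11976561  0.02098646]
handle top ((0.548835277557373, -0.11996445059776306), (0.010777694173157215, 0.048244327306747437), 75.79841613769531)
rim [ 0.55062117 -0.1197983   0.02558252]
```

The plug leans about 1° toward -x because my lateral compliance drifted the command by 4.5 mm. That leaves the collar about 0.5 mm proud on one side. I regrasp, hold x/y on the rim axis, and twist home again.

Run:
```python
from gap import *
np.set_printoptions(precision=2,suppress=True)
robot.servo_line([.5496,-.1197,.1165],R(-13.8),speed=.1)
F0=np.load('F0.npy')+[0,0,2.2]; F0z=robot.read_force(); print('free',F0z,robot.read_t()); 
robot.move_gripper(0.0)
p=np.array([.5496,-.1197,.1165]);L=[];y0=-13.6
seq=y0+2.5*np.array(([1,2,3,4,3,2,1,0,-1,-2,-3,-4,-3,-2,-1,0])*2)
for i,y in enumerate(seq):
    F=robot.read_force()-F0z; L.append((robot.read_t(),*(robot.read_position()*1e3),y,*F,robot.read_ft_torque()[1]))
    p[0]=min(p[0]+.0002,.5504)
    p[2]-=np.clip(.09e-3*(21-F[2]),-.0006,.0006)
    robot.servo_line(p,R(y),speed=.05)
    if robot.read_t()>54: break
print(np.array(L)[::2]); np.save('cmd.npy',[*p,y])
print(robot.read_t(),robot.read_position()*1e3,robot.read_force()-F0z)
```

```text
free [-0.05  0.63  0.85] 43.5083
[[  44.02  549.83 -119.66  116.72  -11.1    -0.04   -1.15    0.39   -0.15]
 [  44.52  550.53 -119.77  116.35   -6.1    -1.77   -0.13    8.61    0.74]
 [  45.02  550.51 -119.49  115.81   -6.1    -5.18    3.8    14.78    2.31]
 [  45.52  550.98 -119.76  115.46  -11.1    -5.14    2.63   17.51    2.17]
 [  46.02  551.26 -119.94  115.37  -16.1    -5.86    1.18   18.75    2.4 ]
 [  46.52  551.13 -119.71  115.15  -21.1    -5.5     2.72   18.89    2.33]
 [  47.02  551.07 -119.82  115.03  -21.1    -6.9     2.28   20.75    2.64]
 [  47.52  551.14 -120.    115.04  -16.1    -6.24    1.04   20.04    2.54]
 [  48.02  550.74 -119.7   114.99  -11.1    -8.35    4.9    21.84    2.94]
 [  48.52  551.53 -119.95  115.05   -6.1    -3.89    1.73   19.95    2.1 ]
 [  49.02  551.23 -119.61  115.01   -6.1    -6.19    5.31   22.29    2.71]
 [  49.52  551.36 -119.81  115.02  -11.1    -5.06    2.83   19.9     2.36]
 [  50.02  551.61 -120.02  115.05  -16.1    -4.99    0.77   20.09    2.12]
 [  50.52  551.25 -119.78  115.01  -21.1    -6.65    2.3    20.84    2.57]
 [  51.02  551.17 -119.82  115.01  -21.1    -6.95    3.17   20.78    2.67]
 [  51.52  551.17 -120.03  115.    -16.1    -7.15    1.32   20.86    2.51]]
52.025 [ 550.86 -119.69  114.99] [-7.23  3.39 21.45]
```

Run:
```python
from gap import *
p=np.load('cmd.npy')[:3]
for i in range(3):
    f=robot.read_force()[2]-.85; p[2]+=np.clip(f*.12e-3,0,.0016); robot.servo_line(p,speed=.03)
print(robot.read_force(),robot.read_position(),robot.read_ft_torque())
robot.move_gripper(.4); robot.servo_line([.5504,-.1197,.22],R(-13.8),speed=.15); robot.dwell(.15)
T=tool();np.save('pics/Tw6.npy',T);save('wrist','w6');print(robot.read_t());gap('w6',T)
from scipy.optimize import least_squares
im=cv2.imread('pics/w6.png');hsv=cv2.cvtColor(im,cv2.COLOR_BGR2HSV);C=cloud('wrist',np.load('pics/w6.npy'),T)
d=np.linalg.norm(C[...,:2]-[.5502,-.1197],axis=-1);m=(d<.04)&(C[...,2]>.09)&(C[...,2]<.16)
B=(cv2.inRange(hsv,(8,110,40),(30,255,255))>0)&m;H=(cv2.inRange(hsv,(105,110,30),(125,255,255))>0)&m
def proj(mask,z):
    v,u=np.nonzero(mask);a=world('wrist',np.c_[u,v],np.full(len(u),.2),T);b=world('wrist',np.c_[u,v],np.full(len(u),.4),T)
    return (a+(b-a)*((z-a[:,2])/(b[:,2]-a[:,2]))[:,None])[:,:2].astype(np.float32)
h=cv2.convexHull(proj(B,.114))[:,0];print('collar',least_squares(lambda x:np.hypot(*(h-x[:2]).T)-x[2],[.55,-.12,.022],loss='soft_l1',f_scale=.0005).x)
print('handle',cv2.minAreaRect(proj(H&(C[...,2]>.139),.142)),np.median(C[cv2.erode((H&(C[...,2]>.138)).astype(np.uint8),np.ones((5,5)))>0][:,2]))
cv2.imwrite('pics/c6.png',cv2.resize(im[120:320,200:466],None,fx=3,fy=3)[:600,:798])
```

```text
[0.36607927 1.00270462 3.54059114] [ 0.55067246 -0.11972315  0.11619268] [ 0.14402155 -0.18947348  0.01823171]
54.4583
w6 collar tilt deg [ 0.50420554 -0.13419884] z 0.11415703229342197 rim tilt [-0.20234377 -0.03333668] 0.10843522068861763 306 450 rise 0.00576246046338344 0.005721811604804339
collar [ 0.54971556 -0.11977922  0.0209442 ]
handle ((0.5497373938560486, -0.11980878561735153), (0.010422592982649803, 0.04776011407375336), 76.47038269042969) 0.14213340867252616
```

View pics/c6.png

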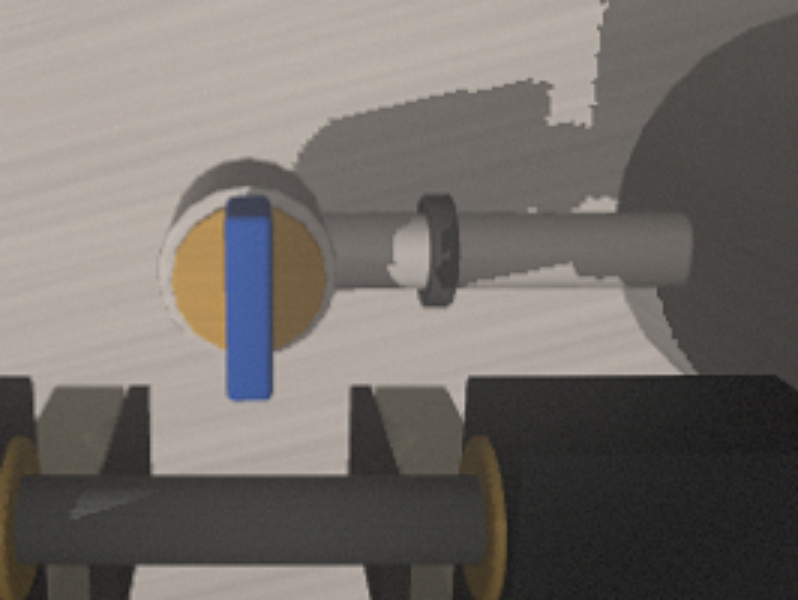

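The crop shows the collar seated concentrically on the rim. The handle top is at 142.1 mm against 142.0 mm expected for home (after camera bias), tilt is about 0.5°, and the handle is within 0.3° of square to the pipe. The gripper is clear at 54.5 s, so I hand in.

```bash
python3 -c "
from rig import robot
print(robot.job_done(),robot.read_t())"
```

```text
the job is handed in; nothing more can be done
the job is handed in; nothing more can be done
```

The plug is back in the cock and released, with its handle within about 0.3° of square across the pipe. By camera the collar is home to about 0.1 mm, though one comparison against the rim left up to 0.7 mm. The highest press I logged was 23.4 N, and I handed the job in at about 54.5 s; no verdict came back.

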